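# Fit a keyed sanding drum to the spindle sander and hold it home

### The job

Set up the small spindle sander: first press the steel ring plate in its table down until it is flush with the table all round. Then take the thickest of the three sanding drums from the wooden rack, put its keyed shaft down into the drive hub in the middle of that plate, turn it until the key slips into the keyway, and keep pushing against the spring until the drum sits fully home on the hub. Finish while still gripping the drum and holding it down there, because the spring lifts it again until a workmate tightens the spindle lock; leave the other two drums in the rack and the bamboo cup near it where they are.

Things in the scene. Friction and masses are not known exactly. Their poses are not given: they have to be found in the camera images.
- sander: low bench-top spindle sander, fixed: grey cast table 260 x 240 mm, its top 105 mm above the bench, on a dark sheet-metal cabinet. Origin on the bench under the middle of the table; the round table opening (122 mm) and the hub are on this vertical axis. z up, -x is the front with the switch.
- throat_plate (a joint): how far the ring plate has been pressed down, in m: 0 = stands 6 mm above the table, 0.006 = fully seated, flush with the table. A rubber ring holds it wherever it is left; pressing it down takes about 6 N and it cannot tilt.
- plate_top (a point): centre of the top face of the steel ring plate (throat plate) in the sander's table: outer diameter 119 mm, open middle 66 mm, so the flat ring to press on is 26 mm wide. This point is in the open middle; z up.
- hub_top (a point): centre of the top face of the steel drive hub, seen inside the ring plate, 13 mm below the sander's table; fixed, does not turn. Outer diameter 50 mm, round bore 20 mm, with one keyway 9 mm wide that reaches 16.5 mm from the axis, on the side of this frame's +x axis and open along the whole bore. z up. At the start the keyway and the drum's key each face the robot within about 55 degrees.
- ejector (a joint): spring ejector in the hub, a steel disc 38 mm down the bore: 0 = up, grows as the shaft presses it down, 0.012 m when the drum is home. Pushes up with about 8 N at first touch and 13 N when the drum is home, so a drum that is let go rises again.
- drum_rack: wooden block 250 x 85 x 62 mm, fixed, with three round holes 31 mm wide in a row along its x axis at -80, 0 and +80 mm, in which the drums stand shaft down. Origin at the middle of its underside, z up.
- drum_thick_mid (a point): the thickest sanding drum: brown abrasive cylinder 56 mm in diameter, 88 mm tall, about 0.3 kg, low steel screw on top. This point is on its axis, 45 mm above its flat underside (half-way up); z up, +x toward the side of its key. A dark slot on the top washer lies over the key. Home = underside on the hub's top face, this point 45 mm above hub_top.
- drum_thick_tip (a point): lower end of the thickest drum's steel shaft, on its axis, 50 mm below the drum's underside. Shaft diameter 18 mm, the last 8 mm tapered to 10 mm. One key, 6 mm wide, stands out to 13.5 mm from the axis on this frame's +x side and runs from 4 to 30 mm below the underside: 20 mm of plain round shaft enter the bore before the key meets the hub's face.
- drum_medium_mid (a point): a thinner drum of the same make, 42 mm in diameter, same heights and shaft; to be left standing in the rack. Point 45 mm above its underside.
- drum_thin_mid (a point): the thinnest drum, 34 mm in diameter, same heights and shaft; to be left standing in the rack. Point 45 mm above its underside.
- cup_small: brown bamboo cup with a pale band, 73 x 72 x 118 mm, standing on the bench between the rack and the sander, on the robot's side; waiting to be sanded, leave it. Origin at the middle of its underside.
Mind the look-alikes: they are no part of the job. Leave any pink look-alike of the part that bears drum_thick_mid alone.

How it is judged:
On the way, in this order (a step that is already met when the one before it is completed fails the run):
1. the ring plate is pressed down flush with the table (value of joint throat_plate above 0.0045 m), for 0.2 s.
2. the key has slipped into the keyway and the thickest drum is pushed home on the hub (z of drum_thick_mid in the frame of hub_top below 0.0475 m and horizontal distance between drum_thick_mid and hub_top below 0.004 m and angle between the x axis of drum_thick_mid and the x axis of hub_top, either way round below 0.35 rad), for 0.2 s.
At the end, for the whole second after the job is handed in: The ring plate is flush with the table (within 1.5 mm); the thickest drum stands upright in the hub with its key in the keyway, its underside within 2.5 mm of the hub's top face, and the fingers still hold it down there against the spring, at rest (all of step 2 and angle between drum_thick_mid's own z axis and vertical below 0.06 rad and contact force between the fingers and drum_thick above 2 N and value of joint throat_plate above 0.0045 m and linear speed of drum_thick below 0.02 m/s); the arm keeps its last pose, push and grip.
It fails at once if another drum is pulled up or tipped (distance of any of drum_medium_mid, drum_thin_mid from where it was at the start of the episode above 0.015 m).
It fails at once if the bamboo cup is pushed away (distance of cup_small from where it was at the start of the episode above 0.03 m).
It also fails if it takes over 58 s, if anything falls off the work surface, if the arm or the gripper's body presses on something with over 40 N, if the wrist force passes 120 N, or if a joint passes its speed limit or range.

### The arm

A 7-joint arm with a two-finger parallel gripper is mounted at the origin on a cart in front of the work surface, level with it; the furniture and walls round the work are solid. World frame = base frame: x ahead of the robot, y to its left, z up, the work surface at z = 0. Lengths are in m, angles in rad, forces in N, time in s.
With the tool pointing down it reaches from about 0.4 to 0.85 m from the base axis. Payload 10.4 kg.
Tool frame: the origin (TCP) lies on the mounting face of the last link; the fingertips stand 173 mm ahead of it and the grasp point (between the pads) lies 155 mm ahead of it (manip.tip_extent is the distance from the TCP to the fingertips, in m); z points along the fingers, y is the line along which they close (so a half turn about z gives the same grasp; the last joint's range is limited). The gripper opens to 85 mm and grips with 20 to 120 N. Pads are 22 mm wide; open, the fingers measure 114 mm over their backs; the gripper's body (76 mm by 85 mm) begins 54 mm behind the grasp point. The pads swing forward as they close: fully open they stand 13 mm farther back than shut.
Start: joints at [1.225, 0.332, -0.065, 1.46, 0.022, 1.35, -0.088], TCP at [0.198, -0.593, 0.405] pointing down, gripper open.
Joint ranges: [-2.6, 2.6], [-0.5, 2.12], [-1.47, 1.34], [0.16, 2.42], [-1.27, 4.41], [0.06, 2.06], [-2.6, 2.6]. Speed limits (rad/s): [2.22, 2.22, 2.79, 2.79, 3.14, 3.14, 3.14].

### API

Orientations are given as a unit quaternion [x, y, z, w].
In Python, from workcell import manip gives the robot as it stands.
- The arm moves only by the tool move_arm, never from a script. Its argument "plan" is one flat list of numbers, 7 for each row, row after row: the turn, a rotation vector about the tool's x, y, z in rad, then the shift along the tool's x, y, z in m, then the finger opening in m, from 0 to 0.0854. In form: [ax, ay, az, dx, dy, dz, gripper, ax, ay, az, dx, dy, dz, gripper, ...]. A call has 1 to 12 rows; each row is the pose to reach, as a shift and turn from the pose commanded when the call began, along the tool's axes at that moment; what a row does not reach only later rows make up. A row lasts 1/8 s, in which the tool goes at most 62.5 mm and 10.7 degrees, less where a joint would pass 70% of its speed; a pose out of reach is approached as far as the arm can. A call with a gripper value outside its range is refused whole. The fingers move at their own pace and stop on an object; "squeeze" is the grip in N (left out, the last holds). Time passes only in rows, so rows that repeat a pose let the fingers close. It gives the time, the measured TCP pose, the force, the opening and the grip force at its end, in the units of the state.
- manip.get_obs(): the state, without advancing time (a new reading comes with each control period).
- manip.camera(name): name is "side" or "top"; returns a dict with "color" (420x560x3 uint8, red, green, blue), "fx", "fy", "cx", "cy" (pixels), "cam_to_world" (4x4, takes a point from camera to world coordinates). Camera axes: x right, y down, z forward; pixel columns grow to the right and rows downward; lengths in m; the calibration is good to about 2 mm. A picture is of the moment at which its call begins. There is no depth.
- manip.hand_in(): hands the job in; it is judged then, once.
Trained networks look in a picture, given as the dict that the camera call returned (one of the last four; its "shot" number tells which), for a name from the list of things; names that differ only in an ending like _2 or _b are one class to them, and where a whole thing is asked for, a point or a joint stands for the part that bears it (a point fixed in the world has none). Each returns a list of dicts, best first, with "conf" (0 to 1); they miss things now and then, are a little off and sometimes report something else, mostly with a low value. They report only what shows in the picture. A call takes as long as a camera call. They do not tell look-alikes from the thing itself.
- manip.look_for(picture, label): "position" ([x, y, z] in m, in the coordinates of the camera as it stood for that picture, good to about 4 mm: the middle of the surface that is visible of it).
- manip.silhouettes(picture, label): "pixels" (420x560 bool, what is visible of it).
- manip.tip_of(picture, label): "position" ([x, y, z] in m, in the coordinates of the camera as it stood for that picture, good to about 4 mm: a listed point, or the origin of a listed thing).
The state is a dict: "clock": time; "joint_pos": joint angles; "joint_velocities": joint speeds; "tau": joint torques, N m; "position": TCP position; "ee_rot": TCP orientation; "ft_force": force on the tool from outside, world axes, zero at the start; "torque": the same for the moment, N m; "grip_width": opening from 0.0 (shut) to 1.0 (fully open); "grasp_force": force on a finger pad.
Only numpy, scipy, OpenCV 4.12 (cv2) and the standard library are available. Lean on these libraries where they do the work, as an engineer would, in place of code of your own. Each camera call takes 0.05 s, during which the arm holds its last target. There are 200 camera calls.

## Working session

There is one attempt and no reset: what is moved stays moved. The work goes in short steps, Python scripts to look and compute and a tool call to move; the robot and the scene stay as the last step left them, time stands still between calls to the robot, and variables do not carry over. Pictures are saved under pics/ and viewed, at most 10 in all, crops included, and the job is handed in when it is done.

Besides the shell and the picture viewer there is one more tool, called as a command line: name --argument value ..., lists and objects as JSON in quotes. move_arm: Moves the arm, as the interface text tells. Its arguments: {"type":"object","properties":{"plan":{"type":"array","items":{"type":"number"}},"squeeze":{"type":"number"}},"required":["plan"]}

```bash
mkdir -p pics; ls
cat > h.py <<'E'
import numpy as np, cv2
from workcell import manip
from scipy.spatial.transform import Rotation as R
def w(p,c): return (np.array(c["cam_to_world"])@np.r_[p,1])[:3]
def proj(P,c):
    q=np.linalg.inv(np.array(c["cam_to_world"]))@np.r_[P,1]; return np.array([c["fx"]*q[0]/q[2]+c["cx"],c["fy"]*q[1]/q[2]+c["cy"]])
def ray(u,v,z,c):
    M=np.array(c["cam_to_world"]); d=M[:3,:3]@np.array([(u-c["cx"])/c["fx"],(v-c["cy"])/c["fy"],1]); o=M[:3,3]; return o+d*(z-o[2])/d[2]
def save(n,img): cv2.imwrite("pics/"+n,np.ascontiguousarray(img[...,::-1]))
E
python3 - <<'E'
from h import *
o=manip.get_obs(); print(o)
ims=[]
for n in ["top","side"]:
    c=manip.camera(n); ims.append(c["color"]); save(n+"0.png",c["color"]); print(n,np.round(c["cam_to_world"],3).tolist(),c["fx"])
    for l in ["sander","plate_top","hub_top","drum_rack","drum_thick_mid","drum_thick_tip","drum_medium_mid","drum_thin_mid","cup_small"]:
        for r in manip.tip_of(c,l)[:3]:
            P=w(r["position"],c); print(l,round(r["conf"],2),P.round(3),proj(P,c).round())
E
```

```text
pics
{'clock': 0.0, 'joint_pos': array([ 1.22539027,  0.33286427, -0.06469829,  1.46099539,  0.02158265,
        1.34988506, -0.08849342]), 'joint_velocities': array([ 7.90154399e-04, -2.93890934e-04,  7.67407346e-04,  1.33682201e-04,
       -1.83652766e-03, -1.42714859e-03, -6.80387225e-05]), 'tau': array([-1.08204618e-03, -6.25455880e+01,  4.83110652e-02, -3.91613674e+01,
        1.60372298e-02,  9.80706769e-03, -2.19768327e-05]), 'position': array([ 0.19822977, -0.59258018,  0.40389467]), 'ee_rot': array([ 9.87000652e-01,  1.60714599e-01, -1.43185552e-04, -7.14454370e-04]), 'ft_force': array([1.03776310e-03, 1.40193163e+00, 7.66231614e-02]), 'torque': array([ 0.00820146, -0.02438883, -0.06217316]), 'grasp_force': 0.0, 'grip_width': 1.000066292703037}
top [[-0.071, -0.976, 0.204, 0.312], [-0.997, 0.069, -0.018, 0.084], [0.003, -0.205, -0.979, 0.94], [0.0, 0.0, 0.0, 1.0]] 395.5525276169954
sander 0.95 [ 0.535 -0.148  0.001] [364. 192.]
plate_top 0.94 [ 0.533 -0.14   0.109] [371. 181.]
plate_top 0.39 [0.635 0.272 0.101] [182. 151.]
hub_top 0.97 [ 0.535 -0.143  0.093] [371. 182.]
drum
[... 702 characters left out ...]
 0.536 -0.142  0.106] [322. 147.]
hub_top 0.59 [ 0.537 -0.142 -0.002] [320. 179.]
hub_top 0.38 [ 0.54  -0.145  0.094] [321. 150.]
drum_rack 0.81 [ 0.562  0.278 -0.001] [228. 274.]
drum_thick_mid 0.88 [0.644 0.147 0.097] [228. 197.]
drum_thick_mid 0.79 [0.349 0.293 0.099] [311. 285.]
drum_thick_mid 0.56 [0.476 0.29  0.102] [255. 259.]
drum_thick_tip 0.73 [0.347 0.295 0.   ] [310. 317.]
drum_thick_tip 0.57 [0.65  0.147 0.001] [230. 227.]
drum_medium_mid 0.85 [0.636 0.273 0.11 ] [197. 226.]
drum_medium_mid 0.31 [ 0.56   0.278 -0.004] [229. 275.]
drum_thin_mid 0.85 [0.557 0.281 0.105] [225. 242.]
drum_thin_mid 0.66 [ 0.561  0.276 -0.003] [229. 275.]
cup_small 0.69 [0.402 0.136 0.001] [320. 258.]
```

View pics/top0.png

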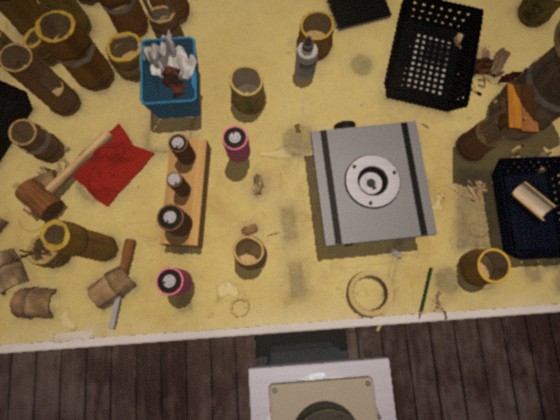

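View pics/side0.png

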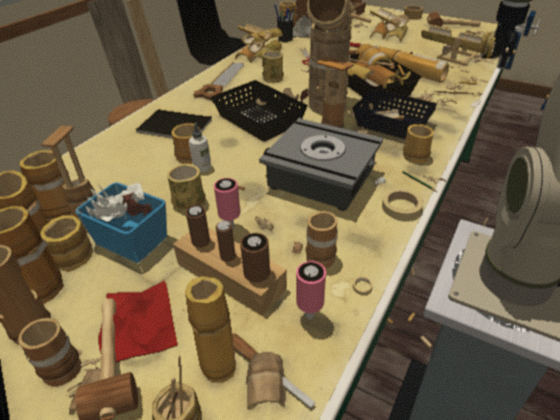

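Candidates for the thick drum in the top picture: the brown drum in the rack at (174,220), and two pink look-alikes on the bench at (236,145) and (172,282). Medium (180,148) and thin (177,182) stand in the rack. The cup is at (250,252) and the sander hub at (372,182). I choose the brown one at (174,220). Next is a close crop that also shows its slot and the keyway.

Run:
```python
from h import *
c=manip.camera("top"); I=c["color"]
a=cv2.resize(I[195:245,148:198],(400,400),interpolation=cv2.INTER_CUBIC)
b=cv2.resize(I[157:207,347:397],(400,400),interpolation=cv2.INTER_CUBIC)
save("crop1.png",np.hstack([a,b]))
for l in ["drum_thick_mid","drum_rack","hub_top"]:
    for r in manip.look_for(c,l)[:3]: print(l,r["conf"],w(r["position"],c).round(3))
```

```text
drum_thick_mid 0.9 [0.346 0.287 0.139]
drum_thick_mid 0.89 [0.47  0.277 0.15 ]
drum_thick_mid 0.78 [0.63  0.148 0.135]
drum_rack 0.75 [0.541 0.257 0.064]
hub_top 0.68 [ 0.534 -0.148  0.09 ]
```

View pics/crop1.png

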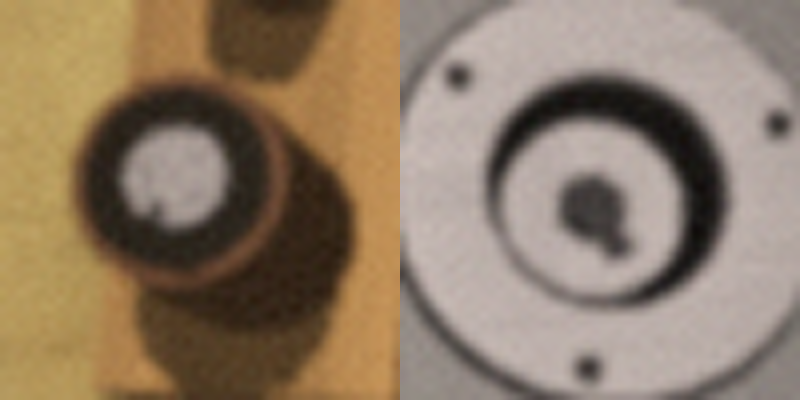

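The crop confirms the brown drum in the rack: washer centre at about (169.5,216.5), with its slot toward lower-left. The hub centre is at about (370.5,182.5), with its keyway toward lower-right.

```bash
cat >> h.py <<'E'
def rel(P,yaw):
    "row (turn, shift) in tool axes to reach TCP P, tool down, tool y at world angle yaw deg"
    o=manip.get_obs(); R0=R.from_quat(o["ee_rot"]); a=np.radians(yaw)
    y=np.array([np.cos(a),np.sin(a),0]); z=np.array([0,0,-1.]); x=np.cross(y,z)
    R1=R.from_matrix(np.c_[x,y,z])
    return np.r_[(R0.inv()*R1).as_rotvec(), R0.inv().apply(np.array(P)-o["position"])].round(4)
def st():
    o=manip.get_obs(); y=R.from_quat(o["ee_rot"]).as_matrix()
    print(round(o["clock"],2),o["position"].round(4),"yaw_y",np.degrees(np.arctan2(y[1,1],y[0,1])).round(1),"tilt",y[:,2].round(3),o["ft_force"].round(1),o["grip_width"].round(3),o["grasp_force"],o["joint_pos"].round(2))
E
python3 - <<'E'
from h import *
c=manip.camera("top"); print(manip.tip_extent)
f=lambda u,v,z:ray(u,v,z,c).round(4)
hub=f(370.5,182.4,.092);key=f(347+27.5-.5,157+30.6-.5,.092);ring=f(372.4,180.2,.111)
d=f(169.4,216.4,.151);s=f(148+19.4-.5,195+26-.5,.151)
print(hub,ring,d,np.degrees(np.arctan2(*(key-hub)[1::-1])),np.degrees(np.arctan2(*(s-d)[1::-1])))
st(); print(rel([.536,-.142,.32],-29))
E
```

```text
0.1734
[ 0.5348 -0.1426  0.092 ] [ 0.5344 -0.1422  0.111 ] [0.477 0.289 0.151] -150.09157267859504 147.3005388789979Traceback (most recent call last):
  File "<stdin>", line 7, in <module>
  File "h.py", line 18, in st
    print(round(o["clock"],2),o["position"].round(4),"yaw_y",np.degrees(np.arctan2(y[1,1],y[0,1])).round(1),"tilt",y[:,2].round(3),o["ft_force"].round(1),o["grip_width"].round(3),o["grasp_force"],o["joint_pos"].round(2))
                                                                                                                                                          ^^^^^^^^^^^^^^^^^^^^^
AttributeError: 'float' object has no attribute 'round'
```

```bash
sed -i 's/o\["grip_width"\].round(3)/round(o["grip_width"],3)/' h.py
python3 - <<'E'
from h import *
st(); print(rel([.535,-.1425,.32],-50))
E
```

```text
1.25 [ 0.1983 -0.5927  0.4048] yaw_y -71.5 tilt [ 0. -0. -1.] [-0.   0.7  0.1] 0.999 0.0 [ 1.23  0.33 -0.06  1.46  0.02  1.35 -0.09]
[ 1.000e-04 -0.000e+00 -3.753e-01  4.621e-01 -3.202e-01  8.470e-02]
```

move_arm --plan '[0,0,-0.1,0.05,-0.035,0,0.0854,0,0,-0.2,0.1,-0.07,0,0.0854,0,0,-0.3,0.15,-0.104,0,0.0854,0,0,-0.375,0.2,-0.139,0,0.0854,0,0,-0.375,0.25,-0.173,0.01,0.0854,0,0,-0.375,0.3,-0.208,0.02,0.0854,0,0,-0.375,0.35,-0.243,0.03,0.0854,0,0,-0.375,0.4,-0.277,0.05,0.0854,0,0,-0.375,0.44,-0.305,0.07,0.0854,0,0,-0.375,0.462,-0.32,0.085,0.0854,0,0,-0.375,0.462,-0.32,0.085,0.0854]' --squeeze 60

```text
clock: 2.62
position: [0.5354, -0.1405, 0.3186]
ee_rot: [0.939, 0.344, -0.0, -0.001]
ft_force: [-0.5, -0.9, 0.4]
grip_width: 0.997
grasp_force: 0.0
```

Run:
```python
from h import *
st(); print(rel([.535,-.1425,.29],-50))
```

```text
2.62 [ 0.5354 -0.1405  0.3186] yaw_y -49.8 tilt [-0.002  0.002 -1.   ] [-0.5 -0.9  0.4] 0.997 0.0 [ 0.6   0.28 -0.5   1.74  0.15  1.16 -0.81]
[-0.0022  0.0001  0.0036 -0.0017  0.0013  0.0286]
```

move_arm --plan '[0,0,0,0,0,0.02,0.0854,0,0,0,0,0,0.034,0.0854,0,0,0,0,0,0.038,0.0854,0,0,0,0,0,0.042,0.0854,0,0,0,0,0,0.045,0.0854,0,0,0,0,0,0.045,0.0854]'

```text
clock: 3.38
position: [0.5349, -0.1427, 0.2748]
ee_rot: [0.94, 0.342, 0.0, 0.0]
ft_force: [0.6, -0.8, 0.3]
grip_width: 1.002
grasp_force: 0.0
```

Run:
```python
from h import *
st()
```

```text
3.38 [ 0.5349 -0.1427  0.2748] yaw_y -50.0 tilt [ 0. -0. -1.] [ 0.6 -0.8  0.3] 1.002 0.0 [ 0.6   0.33 -0.49  1.78  0.17  1.07 -0.83]
```

move_arm --plan '[0,0,0,0,0,0.004,0.0854,0,0,0,0,0,0.007,0.0854,0,0,0,0,0,0.009,0.0854,0,0,0,0,0,0.01,0.0854,0,0,0,0,0,0.01,0.0854]'

```text
clock: 4.0
position: [0.5351, -0.1427, 0.2653]
ee_rot: [0.94, 0.342, 0.0, 0.0]
ft_force: [-1.1, -0.1, 8.4]
grip_width: 0.997
grasp_force: 4.0
```

move_arm --plan '[0,0,0,0,0,0.002,0.0854,0,0,0,0,0,0.003,0.0854,0,0,0,0,0,0.004,0.0854,0,0,0,0,0,0.004,0.0854]'

```text
clock: 4.5
position: [0.5353, -0.1425, 0.2649]
ee_rot: [0.94, 0.342, 0.0, 0.001]
ft_force: [-18.8, 2.5, 47.5]
grip_width: 1.002
grasp_force: 23.4
```

The fingers stopped at TCP z 0.265, which puts the tips at table height, so the plate is flush. Next I retract and go to the drum.

move_arm --plan '[0,0,0,0,0,-0.02,0.0854,0,0,0,0,0,-0.06,0.0854,0,0,0,0,0,-0.11,0.0854]'

```text
clock: 4.88
position: [0.5344, -0.1427, 0.3707]
ee_rot: [0.94, 0.342, -0.001, -0.001]
ft_force: [0.8, -0.2, -0.1]
grip_width: 0.998
grasp_force: 0.0
```

Run:
```python
from h import *
c=manip.camera("top")
for r in manip.tip_of(c,"drum_thick_mid")[:3]: print(r["conf"],w(r["position"],c).round(3))
st(); print(rel([.477,.288,.37],-85))
```

```text
0.88 [0.473 0.286 0.105]
0.69 [0.643 0.149 0.096]
0.67 [0.35  0.295 0.098]
4.97 [ 0.536  -0.1425  0.3758] yaw_y -50.0 tilt [ 0.007 -0.002 -1.   ] [ 0.2 -0.2 -0.1] 1.001 0.0 [ 0.62  0.23 -0.51  1.67  0.12  1.26 -0.79]
[ 0.0051 -0.006   0.6107  0.2315 -0.3678  0.0044]
```

move_arm --plan '[0,0,0.1,0.03,-0.046,0,0.0854,0,0,0.2,0.06,-0.093,0,0.0854,0,0,0.3,0.09,-0.14,0,0.0854,0,0,0.4,0.12,-0.188,0,0.0854,0,0,0.5,0.15,-0.235,0,0.0854,0,0,0.61,0.18,-0.283,0,0.0854,0,0,0.61,0.21,-0.33,0,0.0854,0,0,0.61,0.232,-0.368,0,0.0854,0,0,0.61,0.232,-0.368,0.005,0.0854,0,0,0.61,0.232,-0.368,0.005,0.0854]'

```text
clock: 6.22
position: [0.4763, 0.2876, 0.3646]
ee_rot: [0.999, 0.044, -0.001, 0.001]
ft_force: [0.7, 0.0, -0.2]
grip_width: 0.997
grasp_force: 0.0
```

Run:
```python
from h import *
c=manip.camera("side"); I=c["color"]
for r in manip.tip_of(c,"drum_thick_mid")[:3]: print(r["conf"],w(r["position"],c).round(3))
save("s1.png",cv2.resize(I[150:330,150:390],(800,600),interpolation=cv2.INTER_CUBIC))
st(); print(rel([.477,.288,.272],-85))
```

```text
0.91 [0.642 0.147 0.098]
0.77 [0.351 0.293 0.101]
0.67 [0.48  0.29  0.107]
6.33 [0.4768 0.287  0.3653] yaw_y -85.1 tilt [-0.    -0.001 -1.   ] [ 0.2  0.2 -0.2] 1.002 0.0 [ 0.    0.29 -0.74  1.67  0.2   1.26 -2.26]
[ 0.0009  0.0004 -0.0014  0.0004 -0.001   0.0933]
```

View pics/s1.png

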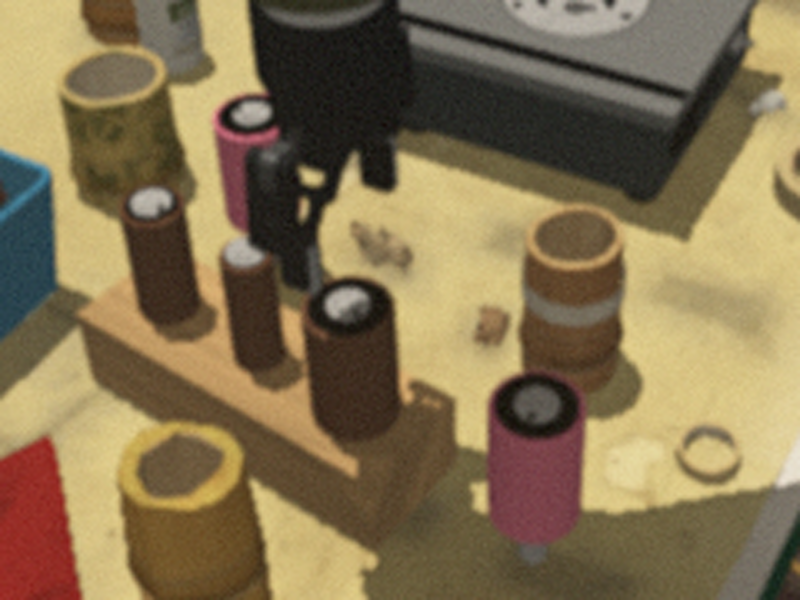

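The side crop shows the brown drum at (350,350) in the crop, the gripper above it on the sander side, and the cup and pink drums clear. Now I descend and grip.

move_arm --plan '[0,0,0,0,-0.001,0.03,0.0854,0,0,0,0,-0.001,0.06,0.0854,0,0,0,0,-0.001,0.08,0.0854,0,0,0,0,-0.001,0.093,0.0854,0,0,0,0,-0.001,0.093,0.0854,0,0,0,0,-0.001,0.093,0.06,0,0,0,0,-0.001,0.093,0.05,0,0,0,0,-0.001,0.093,0.04,0,0,0,0,-0.001,0.093,0.04,0,0,0,0,-0.001,0.093,0.04]' --squeeze 60

```text
clock: 7.58
position: [0.4765, 0.2896, 0.2739]
ee_rot: [0.999, 0.044, 0.001, -0.0]
ft_force: [-0.4, 0.2, 5.8]
grip_width: 0.643
grasp_force: 63.4
```

Run:
```python
from h import *
st()
```

```text
7.58 [0.4765 0.2896 0.2739] yaw_y -85.0 tilt [ 0.002  0.001 -1.   ] [-0.4  0.2  5.8] 0.643 63.41131567955017 [-0.03  0.39 -0.71  1.76  0.28  1.09 -2.32]
```

move_arm --plan '[0,0,0,0,0,-0.01,0.04,0,0,0,0,0,-0.03,0.04,0,0,0,0,0,-0.055,0.04,0,0,0,0,0,-0.08,0.04,0,0,0,0,0,-0.105,0.04,0,0,0,0,0,-0.13,0.04,0,0,0,0,0,-0.13,0.04,0,0,0,0,0,-0.13,0.04]'

```text
clock: 8.57
position: [0.4759, 0.2892, 0.4022]
ee_rot: [0.999, 0.044, -0.0, 0.0]
ft_force: [-0.4, -0.7, -3.0]
grip_width: 0.639
grasp_force: 63.8
```

Run:
```python
from h import *
st(); print(rel([.535,-.1425,.395],-22.4))
c=manip.camera("side"); I=c["color"]
for l in ["drum_thick_mid","drum_thick_tip"]:
  for r in manip.tip_of(c,l)[:3]: print(l,r["conf"],w(r["position"],c).round(3))
save("s2.png",cv2.resize(I[90:330,150:390],(600,600),interpolation=cv2.INTER_CUBIC))
```

```text
8.57 [0.4759 0.2892 0.4022] yaw_y -85.0 tilt [-0.    -0.001 -1.   ] [-0.4 -0.7 -3. ] 0.639 63.801512718200684 [ 0.01  0.26 -0.75  1.62  0.18  1.33 -2.25]
[ 2.000e-04  7.000e-04 -1.092e+00  2.100e-02  4.352e-01  7.400e-03]
drum_thick_mid 0.97 [0.479 0.289 0.233]
drum_thick_mid 0.91 [0.645 0.151 0.099]
drum_thick_mid 0.56 [0.348 0.292 0.099]
drum_thick_tip 0.93 [0.478 0.287 0.146]
drum_thick_tip 0.93 [ 0.344  0.296 -0.001]
drum_thick_tip 0.72 [0.647 0.149 0.   ]
```

View pics/s2.png

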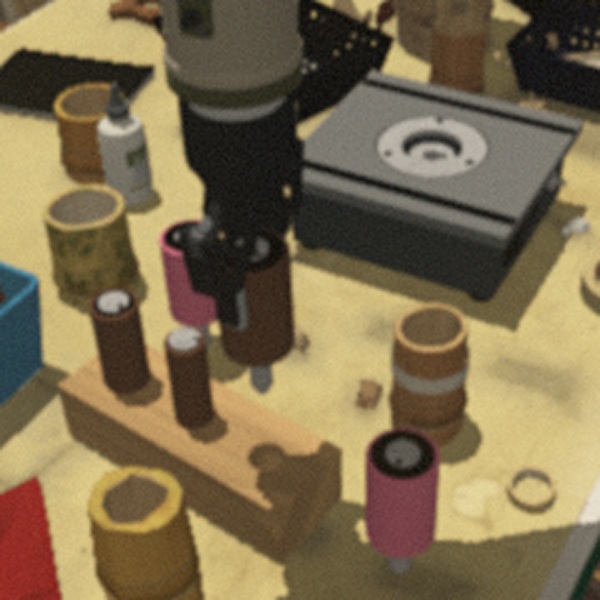

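The drum hangs straight in the gripper, mid at about z 0.236, and the other drums are still in the rack. Next I carry it over the hub while turning it.

move_arm --plan '[0,0,-0.1,0.002,0.04,0,0.04,0,0,-0.2,0.004,0.085,0,0.04,0,0,-0.3,0.006,0.13,0,0.04,0,0,-0.4,0.008,0.175,0,0.04,0,0,-0.5,0.01,0.22,0,0.04,0,0,-0.6,0.012,0.265,0,0.04,0,0,-0.7,0.014,0.31,0,0.04,0,0,-0.8,0.016,0.355,0,0.04,0,0,-0.9,0.018,0.395,0,0.04,0,0,-1.0,0.02,0.425,0,0.04,0,0,-1.09,0.0205,0.436,0,0.04,0,0,-1.09,0.0205,0.436,0,0.04]'

```text
clock: 10.22
position: [0.5346, -0.144, 0.4019]
ee_rot: [0.832, 0.555, -0.0, -0.001]
ft_force: [0.1, 0.6, -3.2]
grip_width: 0.644
grasp_force: 64.0
```

Run:
```python
from h import *
im=[]
for n in ["side","top"]:
  c=manip.camera(n); I=c["color"]
  for l in ["drum_thick_mid","drum_thick_tip","hub_top"]:
    for r in manip.tip_of(c,l)[:3]: print(n,l,r["conf"],w(r["position"],c).round(3))
  u,v=proj([.535,-.1425,.15],c).astype(int); im.append(cv2.resize(I[max(v-60,0):v+60,u-50:u+50],(400,480),interpolation=cv2.INTER_CUBIC))
save("s3.png",np.hstack(im)); st()
```

```text
side drum_thick_mid 0.88 [ 0.536 -0.145  0.234]
side drum_thick_mid 0.78 [0.345 0.294 0.096]
side drum_thick_mid 0.67 [0.642 0.15  0.101]
side drum_thick_tip 0.89 [ 0.537 -0.149  0.145]
side drum_thick_tip 0.89 [0.347 0.293 0.003]
side drum_thick_tip 0.86 [0.649 0.149 0.001]
side hub_top 0.54 [ 0.538 -0.144  0.093]
top drum_thick_mid 0.96 [ 0.534 -0.142  0.236]
top drum_thick_mid 0.85 [0.348 0.292 0.095]
top drum_thick_mid 0.75 [0.643 0.15  0.091]
top hub_top 0.88 [ 0.535 -0.144  0.088]
10.62 [ 0.5348 -0.1427  0.4028] yaw_y -22.5 tilt [ 0. -0. -1.] [ 0.3  0.8 -2.1] 0.643 64.04384136199951 [ 0.66  0.22 -0.55  1.63  0.12  1.32 -0.31]
```

View pics/s3.png

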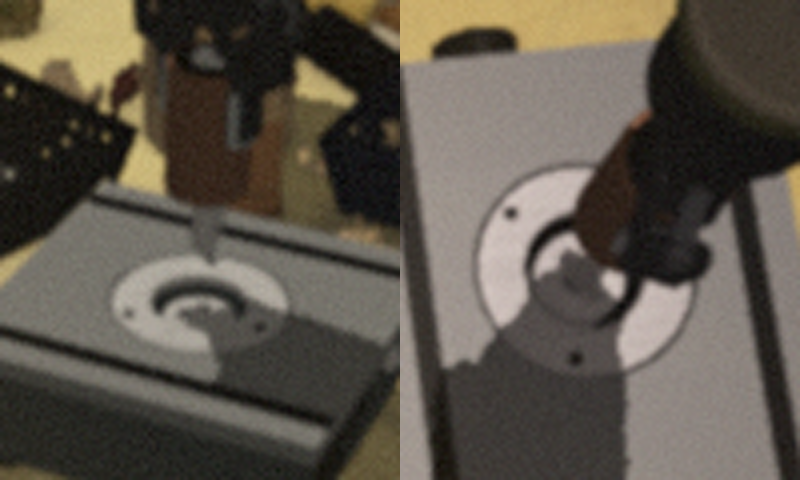

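The plate is flush, with no raised edge shadow. The shaft tip is above the hub opening and upright. I descend carefully.

move_arm --plan '[0,0,0,0,0,0.025,0.04,0,0,0,0,0,0.045,0.04,0,0,0,0,0,0.05,0.04,0,0,0,0,0,0.055,0.04,0,0,0,0,0,0.059,0.04,0,0,0,0,0,0.063,0.04,0,0,0,0,0,0.063,0.04]'

```text
clock: 11.5
position: [0.5348, -0.1431, 0.3396]
ee_rot: [0.832, 0.555, -0.0, -0.0]
ft_force: [-0.5, 1.5, -2.8]
grip_width: 0.643
grasp_force: 64.1
```

Run:
```python
from h import *
st()
```

```text
11.5 [ 0.5348 -0.1431  0.3396] yaw_y -22.5 tilt [-0.  0. -1.] [-0.5  1.5 -2.8] 0.643 64.09236431121826 [ 0.65  0.27 -0.55  1.71  0.15  1.2  -0.33]
```

move_arm --plan '[0,0,0,0,0,0.003,0.04,0,0,0,0,0,0.006,0.04,0,0,0,0,0,0.009,0.04,0,0,0,0,0,0.011,0.04,0,0,0,0,0,0.011,0.04]'

```text
clock: 12.12
position: [0.5346, -0.1426, 0.3281]
ee_rot: [0.831, 0.556, -0.0, -0.001]
ft_force: [-0.6, 4.5, -3.0]
grip_width: 0.639
grasp_force: 64.3
```

move_arm --plan '[0,0,0,0,0,0.003,0.04,0,0,0,0,0,0.005,0.04,0,0,0,0,0,0.007,0.04,0,0,0,0,0,0.008,0.04,0,0,0,0,0,0.008,0.04]'

```text
clock: 12.75
position: [0.5346, -0.1426, 0.3204]
ee_rot: [0.831, 0.556, -0.0, -0.001]
ft_force: [-2.5, 4.6, -0.4]
grip_width: 0.645
grasp_force: 64.2
```

The key has evidently slipped into the keyway. I push on against the spring.

move_arm --plan '[0,0,0,0,0,0.003,0.04,0,0,0,0,0,0.006,0.04,0,0,0,0,0,0.009,0.04,0,0,0,0,0,0.012,0.04,0,0,0,0,0,0.015,0.04,0,0,0,0,0,0.015,0.04]' --squeeze 80

```text
clock: 13.5
position: [0.5348, -0.1422, 0.3065]
ee_rot: [0.831, 0.556, 0.0, -0.0]
ft_force: [-5.9, 7.6, 9.0]
grip_width: 0.639
grasp_force: 85.7
```

move_arm --plan '[0,0,0,0,0,0.002,0.04,0,0,0,0,0,0.004,0.04,0,0,0,0,0,0.004,0.04]'

```text
clock: 13.88
position: [0.5349, -0.142, 0.3039]
ee_rot: [0.831, 0.556, 0.0, -0.0]
ft_force: [-12.1, 9.2, 23.5]
grip_width: 0.642
grasp_force: 86.9
```

move_arm --plan '[0,0,0,0,0,0.001,0.04,0,0,0,0,0,0.002,0.04,0,0,0,0,0,0.002,0.04]'

```text
clock: 14.25
position: [0.5349, -0.1419, 0.3038]
ee_rot: [0.831, 0.556, -0.0, 0.0]
ft_force: [-20.6, 10.0, 43.0]
grip_width: 0.64
grasp_force: 88.3
```

Run:
```python
from h import *
im=[]
for n in ["side","top"]:
  c=manip.camera(n); I=c["color"]
  for l in ["drum_thick_mid","hub_top"]:
    for r in manip.tip_of(c,l)[:1]: print(n,l,r["conf"],w(r["position"],c).round(3))
  u,v=proj([.535,-.1425,.15],c).astype(int); im.append(cv2.resize(I[max(v-50,0):v+50,u-40:u+40],(400,500),interpolation=cv2.INTER_CUBIC))
save("s4.png",np.hstack(im)); st()
```

```text
side drum_thick_mid 0.84 [0.348 0.294 0.099]
top drum_thick_mid 0.86 [0.641 0.152 0.096]
14.55 [ 0.5349 -0.1418  0.3038] yaw_y -22.5 tilt [ 0.    -0.001 -1.   ] [-20.7  10.8  43.2] 0.636 88.27783942222595 [ 0.64  0.31 -0.54  1.75  0.17  1.13 -0.35]
```

View pics/s4.png

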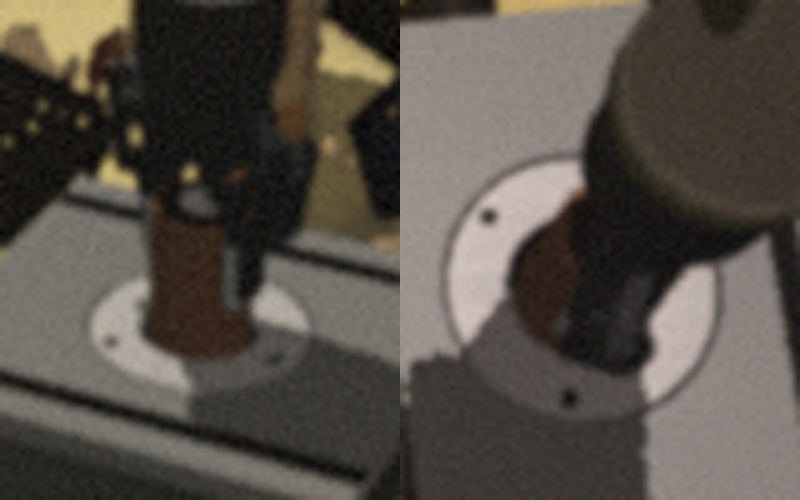

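The drum is sunk through the plate opening, with a hard stop at TCP z 0.3038 against the predicted 0.303, so it is home. I ease the push slightly and hand in.

move_arm --plan '[0,0,0,0,0,-0.001,0.04,0,0,0,0,0,-0.001,0.04,0,0,0,0,0,-0.001,0.04]'

```text
clock: 14.92
position: [0.5349, -0.142, 0.3039]
ee_rot: [0.831, 0.556, -0.0, 0.0]
ft_force: [-16.2, 9.9, 33.5]
grip_width: 0.641
grasp_force: 87.5
```

Run:
```python
from h import *
st(); print(manip.hand_in())
```

```text
14.93 [ 0.5349 -0.142   0.3039] yaw_y -22.5 tilt [-0. -0. -1.] [-16.2   9.9  33.5] 0.641 87.49025702476501 [ 0.64  0.31 -0.54  1.75  0.17  1.13 -0.35]
the job is handed in; nothing more can be done
None
```

I handed the job in at about 15 s: the ring plate is pressed flush, and the thickest drum is keyed into the hub, down to a hard stop and still gripped there against the spring; no verdict was returned.

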